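Square a clamp strap in the corner fence, then lay it across the marking rails

TASK

Bring the steel clamp strap flat into the corner fence, press it gently home until its long side is flush with the long fence and one end is snug against the end stop, and let go so that it lies square there by itself. Then pick it up from there (the gap in the long fence leaves room for a finger) and lay it across the two rails of the marking stand, flat, centred and square to the rails. Leave the other things on the bench alone.

Things in the scene. Friction and masses are not known exactly. Their poses are not given: they have to be found in the camera images.
- strap_center (a point): centre (half-way up) of the clamp strap: a grey steel bar 30 mm wide (its x) by 100 mm long (its y) by 16 mm high (its z) with a slot through its top, loose, about 0.15 to 0.3 kg; it starts flat on the bench. It may go either way round.
- strap: the same clamp strap; origin at the centre of its underside, axes as above
- fence: rigid corner fence of bright steel blocks 22 mm high, 16 mm thick, on a dark U-shaped sole, fixed to the bench. Origin at bench level, where the middle of the squared strap comes: strap flat on the bench, long side along this y, its centre 8 mm above the origin. Open toward -x and +y. Pressing on the fence with more than 60 N is too hard.
- fence_face (a point): point at bench level on the long fence's flat face (fence x = +15 mm), in the middle of its finger gap. The face is two blocks, y -66 to -24 and +25 to +43 mm in the fence's frame (so the strap's +y end stands 7 mm proud); the 49 mm gap between is bare bench back to x = +75 mm. Behind the blocks (x +29 to +99 mm) lies the sole, 6 mm high, screw heads to 10 mm.
- stop_face (a point): point at bench level on the end stop's flat face (fence y = -50 mm, facing +y), which reaches from x = -31 to +15 mm in the fence's frame; this point is at x = 0
- stand_top (a point): middle of the fixed marking stand, level with its rail tops, 26 mm above the bench. Two bright steel rails along its x, 80 mm long, 10 mm wide, 18 mm above the sole, centrelines at y = -34 and +34 mm (58 mm clear between). The strap shall lie across both, long side along the stand's y, its centre 8 mm above this point.
- stand: the same marking stand; origin at bench level under its middle, axes as above; its dark sole plate is 90 by 90 mm, 8 mm thick
- insert_1: bystander: steel insert block 36x50x25 mm, origin at centre of underside; leave alone
- grease_tin: bystander: round open tin, 87 mm wide, 62 mm high, origin at centre of underside; leave alone
- tape_measure: bystander: dark grey tape measure 64x80x30 mm, origin at centre of underside; leave alone
Mind the look-alikes: they are no part of the job. What is shaped like the stand but pink or red is not meant.

How it is judged:
By the outcome, as a careful person would: the job done as asked, in the order asked, and still so for the second after the job is handed in, with the robot touching nothing.
It also fails if it takes over 72 s, if anything falls off the work surface, if the arm or the gripper's body presses on something with over 40 N, if the wrist force passes 120 N, or if a joint passes its speed limit or range.

ROBOT

A 7-joint arm with a two-finger parallel gripper is mounted at the origin on a cart in front of the work surface, level with it; the furniture and walls round the work are solid. World frame = base frame: x ahead of the robot, y to its left, z up, the work surface at z = 0. Lengths are in m, angles in degrees, forces in N, time in s.
With the tool pointing down it reaches from about 0.425 to 1.025 m from the base axis. Payload 9.4 kg.
Tool frame: the origin (TCP) lies midway between the tips of the shut fingers; the grasp point (between the pads) lies env.tcp_to_grasp behind it (env.tcp_to_grasp is the distance from the TCP to the grasp point, in m); z points along the fingers, y is the line along which they close (so a half turn about z gives the same grasp; the last joint's range is limited). The gripper opens to 93 mm and grips with 3 to 60 N. Pads are 15 mm wide; open, the fingers measure 128 mm over their backs; the gripper's body (75 mm by 188 mm) begins 65 mm behind the grasp point.
Start: joints at [61.094, 34.337, -0.143, 91.639, 0.103, 54.024, -4.572], TCP at [0.301, -0.66, 0.219] pointing down, gripper open.
Joint ranges: [-147.43, 147.43], [-19.82, 112.94], [-74.19, 73.91], [6.32, 146.72], [-59.91, 239.91], [6.04, 106.73], [-150.56, 150.56]. Speed limits (degrees/s): [127.2, 127.2, 172.46, 172.46, 180, 180, 180].

INTERFACE

Orientations are given as [roll, pitch, yaw] about the fixed x, y, z axes, in that order (R = Rz(yaw) Ry(pitch) Rx(roll)).
In Python, from rig import env gives the robot as it stands. The module is installed in compiled form; this text tells all that it offers.
- The arm moves only by the shell command python3 -m crank 'ROWS' [FORCE]. ROWS is JSON, a list of rows, each a list of 7 numbers: the turn, a rotation vector about the tool's x, y, z in degrees, then the shift along the tool's x, y, z in mm, then the gripper command: -1 is fully open, 1 is shut, values between are in proportion. A call has exactly 8 rows; each row shifts and turns the commanded pose from where the row before left it, along the tool's axes as they then stand; what a row does not reach is not made up. A row lasts 1/10 s, in which the tool goes at most 50 mm and 8.59 degrees, less where a joint would pass 70% of its speed; a pose out of reach is approached as far as the arm can. A call is refused whole if a number of a shift passes 50 or a number of a turn 8.59, either way. A call with a gripper value outside its range is refused whole. The fingers move at their own pace and stop on an object; FORCE is the grip in N (left out, the last holds). Time passes only in rows, so rows that do not move let the fingers close, or fill a call up. It gives the time, the measured TCP pose, the force, the opening and the grip force at its end, in the units of the state.
- env.state(): the state, without advancing time (a new reading comes with each control period).
- env.camera(name): name is "scene" or "top"; returns the picture (384x512x3 uint8, red, green, blue); there is no depth.
- env.calibration(name): a dict with "fx", "fy", "cx", "cy" (pixels), "rvec" (rotation vector, rad) and "tvec" (3), from world to camera coordinates, as OpenCV has them. Camera axes: x right, y down, z forward; pixel columns grow to the right and rows downward; lengths in m; the calibration is good to about 2 mm. A picture is of the moment at which its call begins. calibration takes no time and is no camera call.
- env.sign_off(): hands the job in; it is judged then, once.
Trained networks look in the newest picture that a camera, given by its name, has taken for a name from the list of things; names that differ only in an ending like _2 or _b are one class to them, and where a whole thing is asked for, a point or a joint stands for the part that bears it (a point fixed in the world has none). Each returns a list of dicts, best first, with "score" (0 to 1); they miss things now and then, are a little off and sometimes report something else, mostly with a low value. They report only what shows in the picture. A call takes as long as a camera call. They do not tell look-alikes from the thing itself.
- env.find_in(camera, query): "at" ([row, column] in pixels, amid what is visible of it).
- env.place_of(camera, query): "at" ([row, column] in pixels: a listed point, or the origin of a listed thing).
The state is a dict: "clock": time; "q": joint angles; "qd": joint speeds; "effort": joint torques, N m; "eef_pos": TCP position; "orientation": TCP orientation; "wrist_force": force on the tool from outside, world axes, zero at the start; "wrist_torque": the same for the moment, N m; "grip_width": opening from 0.0 (shut) to 1.0 (fully open); "finger_force": force on a finger pad.
Only numpy, scipy, OpenCV 4.12 (cv2) and the standard library are available. Lean on these libraries where they do the work, as an engineer would, in place of code of your own. Each camera call takes 0.05 s, during which the arm holds its last target. There are 200 camera calls.

## Working session

There is one attempt and no reset: what is moved stays moved. The work goes in short steps, Python scripts to look and compute and a shell command to move; the robot and the scene stay as the last step left them, time stands still between calls to the robot, and variables do not carry over. Pictures are saved under pics/ and viewed, at most 10 in all, crops included, and the job is handed in when it is done.

```bash
mkdir -p pics; cat > h.py <<'E'
import numpy as np, cv2
from rig import env
from scipy.spatial.transform import Rotation as R
def proj(cam,P):
    c=env.calibration(cam);K=np.array([[c['fx'],0,c['cx']],[0,c['fy'],c['cy']],[0,0,1.]])
    return cv2.projectPoints(np.array(P,float).reshape(-1,3),np.array(c['rvec'],float),np.array(c['tvec'],float),K,None)[0][:,0,:]
def ray(cam,at,z):
    c=env.calibration(cam);Rm=cv2.Rodrigues(np.array(c['rvec'],float))[0];t=np.array(c['tvec'],float).ravel()
    o=-Rm.T@t;d=Rm.T@np.array([(at[1]-c['cx'])/c['fx'],(at[0]-c['cy'])/c['fy'],1])
    return o+d*(z-o[2])/d[2]
def snap(cam,name):
    im=env.camera(cam);cv2.imwrite('pics/'+name,im[:,:,::-1]);return im
E
python3 - <<'E'
from h import *
print(env.state()['clock'],env.tcp_to_grasp,env.state()['eef_pos'],env.state()['orientation'])
ims=[]
for c in ['scene','top']:
    ims.append(snap(c,c+'0.png'))
    cal=env.calibration(c);Rm=cv2.Rodrigues(np.array(cal['rvec'],float))[0];print(c,-Rm.T@np.array(cal['tvec'],float).ravel(),cal['fx'])
    for q,z in [('strap_center',.008),('fence',0),('fence_face',0),('stop_face',0),('stand_top',.026),('insert_1',0),('grease_tin',0),('tape_measure',0)]:
        for r in env.place_of(c,q)[:3]:print(c,q,np.round(r['at'],1),round(r['score'],2),np.round(ray(c,r['at'],z),4))
E
```

```text
0.0 0.0188 [ 0.3005685  -0.65925526  0.21778738] [-1.79914230e+02  8.50911941e-03  2.45134092e+01]
scene [-0.37596568  0.85816227  0.79854098] 455.88442380417916
scene strap_center [204.5 289.6] 0.56 [ 0.4746 -0.0301  0.008 ]
scene fence [214.  188.5] 0.8 [0.6549 0.2359 0.    ]
scene fence [179.3 224.4] 0.35 [0.7534 0.0166 0.    ]
scene fence_face [212.8 187.1] 0.89 [0.6634 0.2354 0.    ]
scene fence_face [205.9 204.7] 0.27 [0.659  0.1706 0.    ]
scene stop_face [205.5 199.7] 0.84 [0.6717 0.1813 0.    ]
scene stand_top [167.  289.5] 0.87 [ 0.6314 -0.1854  0.026 ]
scene stand_top [186.4 256. ] 0.8 [ 0.6086 -0.0051  0.026 ]
scene stand_top [166.8 335.5] 0.62 [ 0.5225 -0.3096  0.026 ]
scene insert_1 [264.9 193.1] 0.6 [0.4436 0.3647 0.    ]
scene grease_tin [179.4 226. ] 0.96 [0.749  0.0128 0.    ]
scene tape_measure [203.6 291.9] 0.72 [ 0.482  -0.0485  0.    ]
scene tape_measure [194.6 364.6] 0.59 [ 0.3597 -0.2694  0.    ]
top [0.41678062 0.01338802 1.09067924] 399.32490800202737
top strap_center [219.7 271. ] 0.88 [ 0.4902 -0.0453  0.008 ]
top fence [162.9 171.9] 0.68 [0.6487 0.2287 0.    ]
top fence_face [158.1 168.1] 0.86 [0.6623 0.2396 0.    ]
top stop_face [162.6 189. ] 0.61 [0.6496 0.1813 0.    ]
top stand_top [169.  326.7] 0.77 [ 0.6268 -0.1966  0.026 ]
top stand_top [204.1 368.7] 0.69 [ 0.5309 -0.3074  0.026 ]
top stand_top [177.1 260.2] 0.64 [ 0.6043 -0.0159  0.026 ]
top insert_1 [235.8 120.3] 0.79 [0.4472 0.3631 0.    ]
top grease_tin [120.6 257.3] 0.95 [ 0.7707 -0.0089  0.    ]
top tape_measure [274.1 348.2] 0.82 [ 0.3443 -0.2526  0.    ]
```

View pics/top0.png

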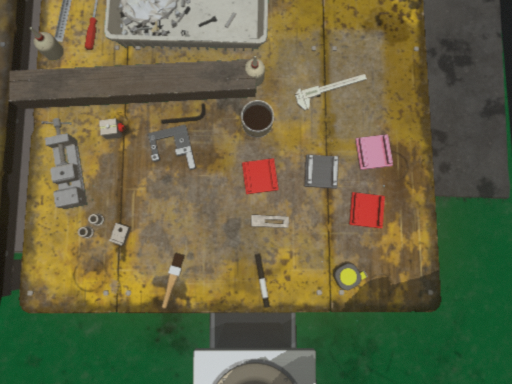

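View pics/scene0.png

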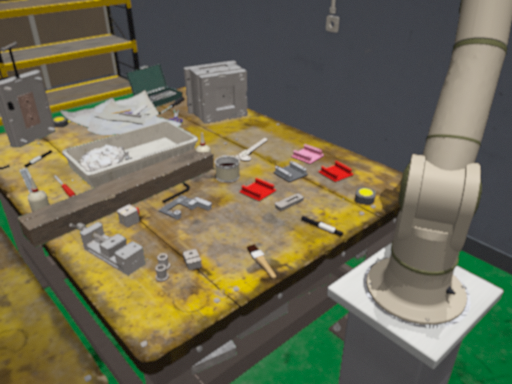

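The top picture shows the strap at (221,270), the grey stand at (170,322), with red and pink look-alikes around it. The fence is at (148,175), with its opening facing down-left. I'll enlarge these to get the angles.

```bash
python3 - <<'E'
import cv2,numpy as np
t=cv2.imread('pics/top0.png')
a=cv2.resize(t[108:180,135:215],None,fx=5,fy=5,interpolation=cv2.INTER_CUBIC)
b=cv2.resize(t[145:235,240:350],None,fx=5,fy=5,interpolation=cv2.INTER_CUBIC)
s=cv2.imread('pics/scene0.png')
c=cv2.resize(s[180:225,150:220],None,fx=5,fy=5,interpolation=cv2.INTER_CUBIC)
o=np.zeros((600,800,3),np.uint8);o[:360,:400]=a[:360,:400];o[360:585,:350]=c; o[:450,400:]=cv2.resize(b,(400,327))[0:327].repeat(1,0) if 0 else np.vstack([cv2.resize(b,(400,327)),np.zeros((123,400,3),np.uint8)])
cv2.imwrite('pics/z0.png',o)
E
```

```text
(no output)
```

View pics/z0.png

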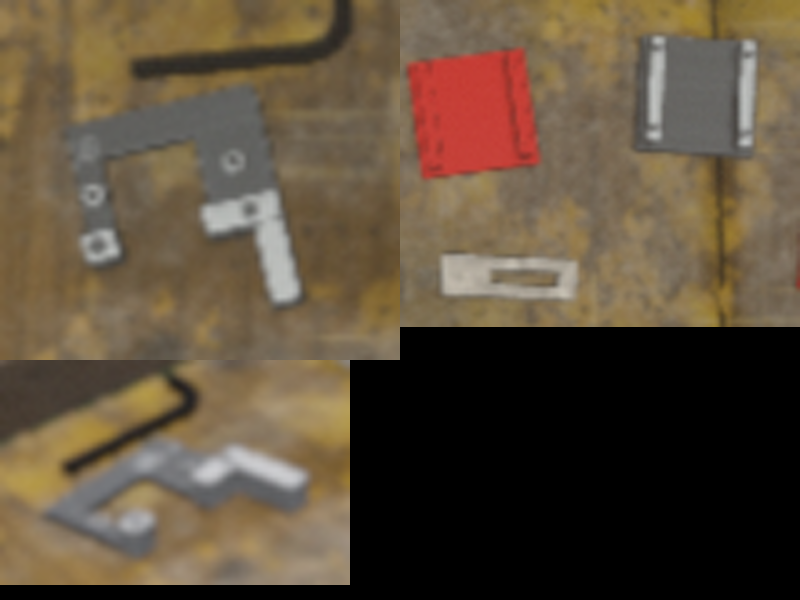

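```bash
cat > fit.py <<'E'
from h import *
from scipy.optimize import minimize
def box(x0,x1,y0,y1):return [(x0,y0),(x1,y0),(x1,y1),(x0,y1)]
M={'fence':([box(15,31,-66,-24),box(15,31,25,43),box(-31,15,-66,-50)],22),
   'strap':([box(-15,15,-50,50)],16),'stand':([box(-40,40,-39,-29),box(-40,40,29,39)],26)}
S=8
def fit(im,cam,name,p0,dz=0,pad=8):
    polys,z=M[name];z+=dz
    def px(poly,p):
        a=np.radians(p[2]);c,s=np.cos(a),np.sin(a)
        P=[(p[0]+(c*x-s*y)/1e3,p[1]+(s*x+c*y)/1e3,z/1e3) for x,y in poly];return proj(cam,P)
    al=np.vstack([px(q,p0) for q in polys]);lo=np.floor(al.min(0)).astype(int)-pad;hi=np.ceil(al.max(0)).astype(int)+pad
    g=im[lo[1]:hi[1],lo[0]:hi[0]].astype(float)
    g=g.min(2)  # bright & unsaturated
    h,w=g.shape
    def ren(p,polys=polys):
        m=np.zeros((h*S,w*S),np.uint8)
        for q in polys:cv2.fillPoly(m,[np.round(((px(q,p)-lo+.5)*S-.5)*16).astype(np.int32)],255,shift=4)
        return cv2.GaussianBlur(cv2.resize(m,(w,h),interpolation=cv2.INTER_AREA).astype(float),(0,0),.6)
    def cost(v):
        p=(p0[0]+v[0]/1e3,p0[1]+v[1]/1e3,p0[2]+v[2]);m=ren(p);k=np.ones_like(m)
        if name=='strap':k=1-(ren(p,[box(-10,10,-46,46)])>20)
        k=k>0;return -np.corrcoef(m[k],g[k])[0,1]
    best=None
    for d in [(0,0,0),(6,0,0),(-6,0,0),(0,6,0),(0,-6,0),(0,0,5),(0,0,-5)]:
        r=minimize(cost,d,method='Nelder-Mead',options=dict(initial_simplex=[np.add(d,e) for e in [(0,0,0),(4,0,0),(0,4,0),(0,0,4)]],xatol=.05,fatol=1e-5))
        if best is None or r.fun<best.fun:best=r
    v=best.x;return np.round([p0[0]+v[0]/1e3,p0[1]+v[1]/1e3,p0[2]+v[2]],4),round(best.fun,3)
E
python3 - <<'E'
from fit import *
for c in ['top','scene']:
    im=cv2.imread(f'pics/{c}0.png')
    for n,p in [('fence',(.652,.230,13)),('strap',(.488,-.043,85)),('stand',(.623,-.184,-3))]:
        print(c,n,*fit(im,c,n,p))
E
```

```text
top fence [ 0.6473  0.2336 14.0807] -0.872
top strap [ 4.95300e-01 -3.45000e-02  5.51197e+01] -0.169Traceback (most recent call last):
  File "<stdin>", line 5, in <module>
  File "fit.py", line 26, in fit
    r=minimize(cost,d,method='Nelder-Mead',options=dict(initial_simplex=[np.add(d,e) for e in [(0,0,0),(4,0,0),(0,4,0),(0,0,4)]],xatol=.05,fatol=1e-5))
    res = _minimize_neldermead(fun, x0, args, callback, bounds=bounds,
                               **options)
    fxr = func(xr)
    fx = function(np.copy(x), *(wrapper_args + args))
  File "fit.py", line 21, in cost
    p=(p0[0]+v[0]/1e3,p0[1]+v[1]/1e3,p0[2]+v[2]);m=ren(p);k=np.ones_like(m)
                                                   ~~~^^^
  File "fit.py", line 18, in ren
    for q in polys:cv2.fillPoly(m,[np.round(((px(q,p)-lo+.5)*S-.5)*16).astype(np.int32)],255,shift=4)
                                              ~~^^^^^
  File "fit.py", line 11, in px
    P=[(p[0]+(c*x-s*y)/1e3,p[1]+(s*x+c*y)/1e3,z/1e3) for x,y in poly];return proj(cam,P)
                                                                             ~~~~^^^^^^^
  File "h.py", line 5, in proj
    c=env.calibration(cam);K=np.array([[c['fx'],0,c['cx']],[0,c['fy'],c['cy']],[0,0,1.]])
ValueError: time passes only in moves, steps and waits
```

```bash
sed -i 's/^from rig import env/from rig import env\nimport functools\n@functools.cache\ndef CAL(n): return env.calibration(n)/; s/c=env.calibration(cam)/c=CAL(cam)/' h.py
python3 - <<'E'
from fit import *
for c in ['top','scene']:
    im=cv2.imread(f'pics/{c}0.png')
    for n,p in [('fence',(.650,.232,14)),('strap',(.488,-.043,-3)),('stand',(.623,-.184,-3))]:
        print(c,n,*fit(im,c,n,p),flush=True)
print(env.state()['clock'])
E
```

```text
top fence [ 0.6473  0.2336 13.9789] -0.874
top strap [ 0.4869 -0.0409 -2.7465] -0.881
top stand [ 0.6251 -0.1853 -3.6049] -0.838
scene fence [ 0.6466  0.2351 13.5961] -0.707
scene strap [ 0.4927 -0.0435 -0.4578] -0.36
scene stand [ 0.6221 -0.1843 -4.0836] -0.528
0.9
```

```bash
cat > go.py <<'E'
import sys
from h import *
# usage: go.py x y z yaw -> tool-frame total shift (mm) at current orientation and turn
x,y,z,yaw=map(float,sys.argv[1:5]);s=env.state()
r=R.from_euler('xyz',s['orientation'],degrees=True);rt=R.from_euler('xyz',[180,0,yaw],degrees=True)
d=np.array([x,y,z])-s['eef_pos']
print('now',np.round(s['eef_pos'],4),np.round(s['orientation'],2),'t',round(s['clock'],2),'F',np.round(s['wrist_force'],1),'w',round(s['grip_width'],3),'ff',np.round(s['finger_force'],1))
print('turn',np.round((r.inv()*rt).as_rotvec(degrees=True),2),'shift_now',np.round(r.inv().apply(d)*1e3,1),'shift_after',np.round(rt.inv().apply(d)*1e3,1))
E
python3 -m crank '[[0,0,-7.84,0,0,0,-1],[0,0,-7.84,0,0,0,-1],[0,0,-7.84,0,0,0,-1],[0,0,-7.84,0,0,0,-1],[0,0,-7.84,0,0,0,-1],[0,0,-7.84,0,0,0,-1],[0,0,-7.84,0,0,0,-1],[0,0,-7.84,0,0,0,-1]]' 20
python3 go.py .487 -.041 .06 87.25
```

```text
clock: 1.7
eef_pos: [0.3006, -0.6597, 0.2186]
orientation: [-180.0, 0.0, 87.5]
wrist_force: [-1.0, -0.4, 0.3]
grip_width: 1.001
finger_force: 0.0
now [ 0.3006 -0.6597  0.2186] [-1.7999e+02  1.0000e-02  8.7550e+01] t 1.7 F [-1.  -0.4  0.3] w 1.001 ff 0.0
turn [-0.01  0.01  0.3 ] shift_now [626.1 159.7 158.5] shift_after [627.  156.5 158.6]
```

```bash
python3 -m crank '[[0,0,0.3,39,10,0,-1],[0,0,0,39,10,0,-1],[0,0,0,39,10,0,-1],[0,0,0,39,10,0,-1],[0,0,0,39,10,0,-1],[0,0,0,39,10,0,-1],[0,0,0,39,10,0,-1],[0,0,0,39,10,0,-1]]' >/dev/null
python3 -m crank '[[0,0,0,42,10,12,-1],[0,0,0,42,10,15,-1],[0,0,0,42,10,15,-1],[0,0,0,42,10,15,-1],[0,0,0,42,10,15,-1],[0,0,0,42,10,15,-1],[0,0,0,42,10,15,-1],[0,0,0,21,6,15,-1]]'
python3 go.py .487 -.041 .004 87.25
python3 - <<'E'
from h import *
for c in ['top','scene']: snap(c,c+'1.png')
s=cv2.imread('pics/scene1.png');cv2.imwrite('pics/z1.png',cv2.resize(s[140:240,230:350],None,fx=5,fy=5,interpolation=cv2.INTER_CUBIC))
E
```

```text
clock: 3.3
eef_pos: [0.4912, -0.038, 0.1013]
orientation: [179.9, -0.1, 87.1]
wrist_force: [0.5, -0.4, 0.7]
grip_width: 1.001
finger_force: 0.0
now [ 0.4912 -0.038   0.1013] [ 1.7991e+02 -8.0000e-02  8.7140e+01] t 3.3 F [ 0.5 -0.4  0.7] w 1.001 ff 0.0
turn [ 0.09 -0.08 -0.11] shift_now [-3.3 -4.2 97.3] shift_after [-3.2 -4.1 97.3]
```

View pics/z1.png

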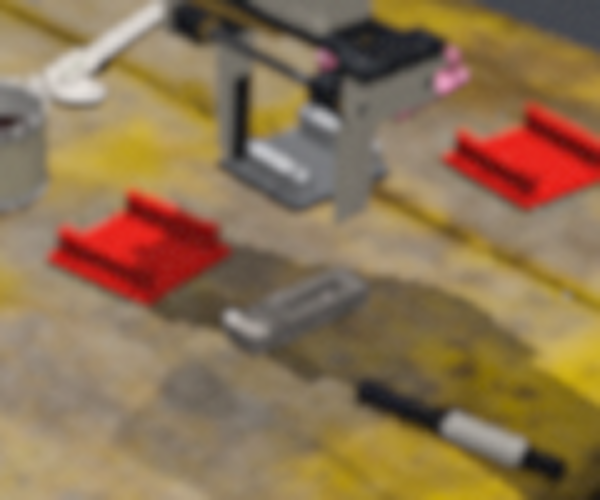

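The open gripper hangs above the strap at about (205–300, 310) in the crop, straddling its width with nothing in the way. Next I lower it and close.

```bash
python3 -m crank '[[0,0,0,-3,-4,20,-1],[0,0,0,0,0,20,-1],[0,0,0,0,0,20,-1],[0,0,0,0,0,15,-1],[0,0,0,0,0,13,-1],[0,0,0,0,0,10,-1],[0,0,0,0,0,0,-1],[0,0,0,0,0,0,-1]]' 
python3 -m crank '[[0,0,0,0,0,0,1],[0,0,0,0,0,0,1],[0,0,0,0,0,0,1],[0,0,0,0,0,0,1],[0,0,0,0,0,0,1],[0,0,0,0,0,0,1],[0,0,0,0,0,0,1],[0,0,0,0,0,0,1]]' 25
python3 go.py .487 -.041 .08 87.25
```

```text
clock: 4.2
eef_pos: [0.4858, -0.0451, 0.0039]
orientation: [-180.0, 0.0, 86.9]
wrist_force: [0.6, -0.5, -0.2]
grip_width: 1.0
finger_force: 0.0
clock: 5.0
eef_pos: [0.4857, -0.0446, 0.0036]
orientation: [-180.0, 0.0, 86.9]
wrist_force: [0.0, -0.1, -0.4]
grip_width: 0.357
finger_force: 0.0
now [ 0.4857 -0.0446  0.0036] [-179.99    0.     86.94] t 5.0 F [ 0.  -0.1 -0.4] w 0.357 ff 0.0
turn [-0.01  0.   -0.31] shift_now [  3.7   1.1 -76.4] shift_after [  3.7   1.1 -76.4]
```

```bash
python3 -m crank '[[0,0,0,3.7,1,0,1],[0,0,0,0,0,0,1],[0,0,0,0,0,0,1],[0,0,0,0,0,0,1],[0,0,0,0,0,0,1],[0,0,0,0,0,-15,1],[0,0,0,0,0,-25,1],[0,0,0,0,0,-30,1]]' 25
python3 go.py .6173 .2364 .074 104
```

```text
clock: 5.8
eef_pos: [0.486, -0.041, 0.0735]
orientation: [-179.8, 0.0, 87.0]
wrist_force: [0.0, 0.0, -1.9]
grip_width: 0.323
finger_force: 25.0
now [ 0.486  -0.041   0.0735] [-1.7984e+02  2.0000e-02  8.6950e+01] t 5.8 F [ 0.   0.  -1.9] w 0.323 ff 25.0
turn [ -0.16  -0.   -17.05] shift_now [284.  116.3  -0.9] shift_after [237.4 194.5  -0.5]
```

```bash
python3 -m crank '[[0,0,-8.5,0,0,0,1],[0,0,-8.5,0,0,0,1],[0,0,0,39.5,32,0,1],[0,0,0,39.5,32,0,1],[0,0,0,39.5,32,0,1],[0,0,0,39.5,32,0,1],[0,0,0,39.5,32,0,1],[0,0,0,39.5,32,0,1]]'
python3 -m crank '[[0,0,0,0,0,0,1],[0,0,0,0,0,0,1],[0,0,0,0,0,0,1],[0,0,0,0,0,0,1],[0,0,0,0,0,0,1],[0,0,0,0,0,0,1],[0,0,0,0,0,0,1],[0,0,0,0,0,0,1]]' >/dev/null
python3 go.py .6252 .2389 .005 103.9
python3 - <<'E'
from h import *
im=snap('top','top2.png');s=snap('scene','scene2.png')
a=cv2.resize(im[108:180,135:215,::-1],None,fx=5,fy=5);b=cv2.resize(s[160:232,145:225,::-1],None,fx=5,fy=5)
cv2.imwrite('pics/z2.png',np.hstack([a,b]))
E
```

```text
clock: 6.6
eef_pos: [0.6143, 0.2322, 0.0732]
orientation: [-179.9, 0.0, 103.9]
wrist_force: [0.3, -1.5, -2.2]
grip_width: 0.322
finger_force: 25.0
now [0.6142 0.2305 0.0737] [179.99   0.   103.92] t 7.4 F [ 0.2 -0.6 -2.5] w 0.316 ff 25.0
turn [0.01 0.   0.02] shift_now [ 5.5 12.7 68.7] shift_after [ 5.5 12.7 68.7]
```

View pics/z2.png

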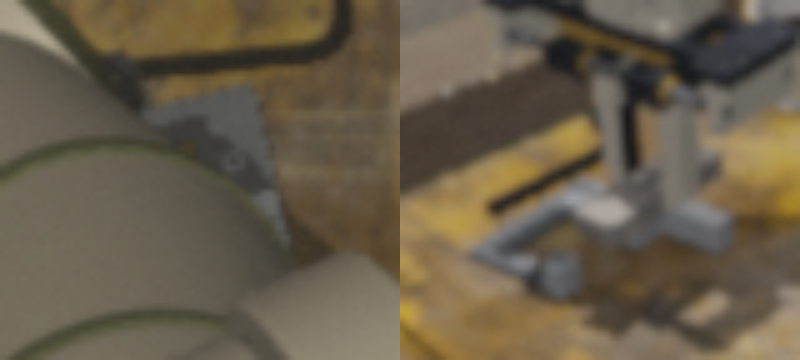

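The scene half shows the strap held level (end at about (610,210)) above the fence, between the small block (560,270) and the end stop (700,230). The top camera is blocked by the arm. Next I lower to the bench, short of the fence faces.

```bash
python3 -m crank '[[0,0,0,5.5,12.5,15,1],[0,0,0,0,0,15,1],[0,0,0,0,0,15,1],[0,0,0,0,0,10,1],[0,0,0,0,0,8,1],[0,0,0,0,0,3,1],[0,0,0,0,0,2,1],[0,0,0,0,0,0,1]]'
python3 go.py .647 .234 .004 103.9
```

```text
clock: 8.3
eef_pos: [0.625, 0.2391, 0.0057]
orientation: [180.0, -0.0, 103.9]
wrist_force: [0.5, 0.5, -3.3]
grip_width: 0.324
finger_force: 25.0
now [0.625  0.2391 0.0057] [179.99  -0.   103.93] t 8.3 F [ 0.5  0.5 -3.3] w 0.324 ff 25.0
turn [ 0.01 -0.    0.03] shift_now [-10.2  20.2   1.7] shift_after [-10.2  20.2   1.7]
```

```bash
python3 -m crank '[[0,0,0,0,0,1.4,1],[0,0,0,0,6,0,1],[0,0,0,0,6,0,1],[0,0,0,0,4,0,1],[0,0,0,0,1,0,1],[0,0,0,0,1,0,1],[0,0,0,0,0,0,1],[0,0,0,0,0,0,1]]'
python3 go.py .647 .234 .004 103.9
```

```text
clock: 9.1
eef_pos: [0.6422, 0.2434, 0.0042]
orientation: [-180.0, 0.0, 103.9]
wrist_force: [0.0, -0.2, -3.0]
grip_width: 0.323
finger_force: 25.0
now [0.6422 0.2434 0.0042] [-179.99    0.    103.93] t 9.1 F [ 0.  -0.2 -3. ] w 0.323 ff 25.0
turn [-0.01  0.    0.03] shift_now [-10.2   2.4   0.2] shift_after [-10.2   2.4   0.2]
```

```bash
python3 -m crank '[[0,0,0,0,0,0.5,1],[0,0,0,0,0.8,0,1],[0,0,0,0,0,0,1],[0,0,0,0,0.7,0,1],[0,0,0,0,0,0,1],[0,0,0,0,0.7,0,1],[0,0,0,0,0,0,1],[0,0,0,0,0,0,1]]'
python3 go.py .647 .234 .004 103.9
```

```text
clock: 9.9
eef_pos: [0.6446, 0.244, 0.0037]
orientation: [180.0, -0.0, 103.9]
wrist_force: [-0.3, 0.5, -2.4]
grip_width: 0.32
finger_force: 25.0
now [0.6446 0.244  0.0037] [179.99  -0.   103.93] t 9.9 F [-0.3  0.5 -2.4] w 0.32 ff 25.0
turn [ 0.01 -0.    0.03] shift_now [-10.2  -0.1  -0.3] shift_after [-10.2  -0.1  -0.3]
```

```bash
python3 -m crank '[[0,0,0,0,0.6,0.4,1],[0,0,0,0,0,0,1],[0,0,0,0,0.6,0,1],[0,0,0,0,0,0,1],[0,0,0,0,0.6,0,1],[0,0,0,0,0,0,1],[0,0,0,0,0,0,1],[0,0,0,0,0,0,1]]'
python3 go.py .647 .234 .004 103.9
```

```text
clock: 10.7
eef_pos: [0.6451, 0.2441, 0.0037]
orientation: [-179.9, 0.0, 103.9]
wrist_force: [-5.3, -1.9, 7.0]
grip_width: 0.32
finger_force: 25.0
now [0.6451 0.2441 0.0037] [-1.7989e+02  3.0000e-02  1.0394e+02] t 10.7 F [-5.3 -1.9  7. ] w 0.32 ff 25.0
turn [-0.11  0.03  0.04] shift_now [-10.2  -0.6  -0.3] shift_after [-10.2  -0.6  -0.3]
```

```bash
python3 -m crank '[[0,0,0,-3,0,-0.3,1],[0,0,0,-3,0,0,1],[0,0,0,-2,0,0,1],[0,0,0,-1,0,0,1],[0,0,0,0,0,0,1],[0,0,0,0,0,0,1],[0,0,0,0,0,0,1],[0,0,0,0,0,0,1]]'
python3 go.py .647 .234 .004 103.9
```

```text
clock: 11.5
eef_pos: [0.6465, 0.238, 0.0037]
orientation: [-179.9, -0.1, 104.0]
wrist_force: [-6.8, 4.1, 3.1]
grip_width: 0.321
finger_force: 25.0
now [0.6465 0.238  0.0037] [-1.7991e+02 -1.5000e-01  1.0402e+02] t 11.5 F [-6.8  4.1  3.1] w 0.321 ff 25.0
turn [-0.09 -0.14  0.12] shift_now [-4.  -0.5 -0.3] shift_after [-4.  -0.5 -0.3]
```

```bash
python3 -m crank '[[0,0,0,-1,0,0,1],[0,0,0,0,0,0,1],[0,0,0,-1,0,0,1],[0,0,0,0,0,0,1],[0,0,0,-1,0,0,1],[0,0,0,0,0,0,1],[0,0,0,0,0,0,1],[0,0,0,0,0,0,1]]'
python3 go.py .647 .234 .004 103.9
```

```text
clock: 12.3
eef_pos: [0.6472, 0.2354, 0.0037]
orientation: [-179.9, -0.2, 104.0]
wrist_force: [-7.1, 6.3, 2.7]
grip_width: 0.325
finger_force: 25.0
now [0.6472 0.2354 0.0037] [-1.7991e+02 -1.6000e-01  1.0403e+02] t 12.3 F [-7.1  6.3  2.7] w 0.325 ff 25.0
turn [-0.09 -0.16  0.13] shift_now [-1.3 -0.6 -0.3] shift_after [-1.3 -0.6 -0.3]
```

```bash
python3 -m crank '[[0,0,0,-1,0,0,1],[0,0,0,0,0,0,1],[0,0,0,-1,0,0,1],[0,0,0,0,0,0,1],[0,0,0,-1,0,0,1],[0,0,0,0,0,0,1],[0,0,0,0,0,0,1],[0,0,0,0,0,0,1]]'
python3 go.py .647 .234 .004 103.9
```

```text
clock: 13.1
eef_pos: [0.6478, 0.2326, 0.0037]
orientation: [-179.9, -0.2, 104.0]
wrist_force: [-6.9, 4.6, 2.7]
grip_width: 0.32
finger_force: 25.0
now [0.6478 0.2326 0.0037] [-1.7991e+02 -1.7000e-01  1.0405e+02] t 13.1 F [-6.9  4.6  2.7] w 0.32 ff 25.0
turn [-0.1  -0.17  0.15] shift_now [ 1.6 -0.5 -0.3] shift_after [ 1.6 -0.5 -0.3]
```

```bash
python3 -m crank '[[0,0,0,-1,0,0,1],[0,0,0,0,0,0,1],[0,0,0,-1,0,0,1],[0,0,0,0,0,0,1],[0,0,0,-0.5,0,0,1],[0,0,0,0,0,0,1],[0,0,0,0,0,0,1],[0,0,0,0,0,0,1]]'
python3 go.py .647 .234 .004 103.9
python3 - <<'E'
from h import *
s=snap('scene','scene3.png')
cv2.imwrite('pics/z3.png',cv2.resize(s[165:240,140:230,::-1],None,fx=8,fy=8,interpolation=cv2.INTER_CUBIC))
E
```

```text
clock: 13.9
eef_pos: [0.6484, 0.2303, 0.0037]
orientation: [-179.9, -0.2, 104.0]
wrist_force: [-7.8, 5.8, 2.3]
grip_width: 0.32
finger_force: 25.0
now [0.6484 0.2303 0.0037] [-179.9    -0.18  104.05] t 13.9 F [-7.8  5.8  2.3] w 0.32 ff 25.0
turn [-0.1  -0.18  0.15] shift_now [ 4.  -0.4 -0.3] shift_after [ 4.  -0.4 -0.3]
```

View pics/z3.png

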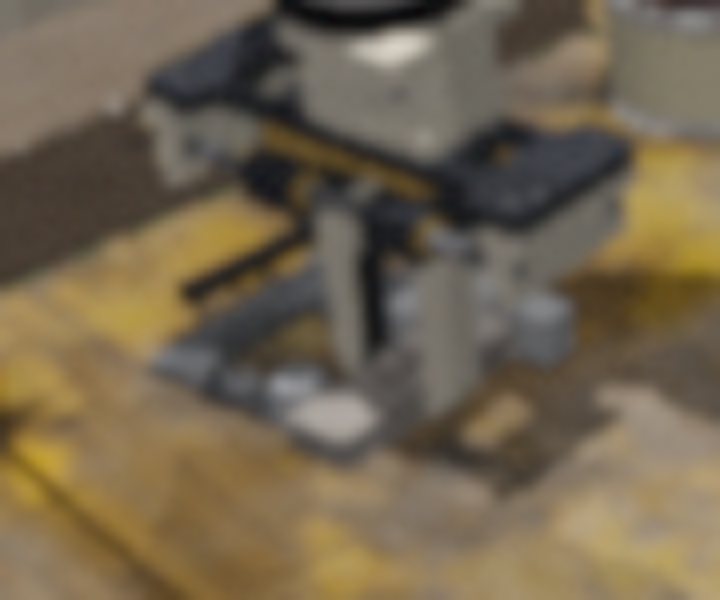

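```bash
python3 - <<'E'
from h import *
def crop(p,pts):
    a=np.radians(p[2]);c,s=np.cos(a),np.sin(a)
    P=[(p[0]+(c*x-s*y)/1e3,p[1]+(s*x+c*y)/1e3,z/1e3) for x,y,z in pts]
    return np.round((proj('scene',P)-[140,165]+.5)*8)
pts=[(-15,50,16),(15,50,16),(-15,50,0),(15,50,0),(15,43,22),(31,43,22),(15,25,22)]
for p in [(.6466,.2351,13.6),(.6473,.2336,14)]:print(crop(p,pts).tolist())
for d in (-4,4):print(d,crop((.6466,.2351,13.6),[(x,y+d,z) for x,y,z in pts[:4]]).tolist())
E
```

```text
[[343.0, 443.0], [284.0, 417.0], [346.0, 478.0], [288.0, 452.0], [296.0, 396.0], [265.0, 382.0], [328.0, 374.0]]
[[346.0, 441.0], [287.0, 415.0], [350.0, 476.0], [291.0, 450.0], [298.0, 394.0], [267.0, 381.0], [331.0, 372.0]]
-4 [[350.0, 438.0], [292.0, 412.0], [354.0, 473.0], [296.0, 447.0]]
4 [[335.0, 448.0], [277.0, 422.0], [339.0, 483.0], [281.0, 457.0]]
```

```bash
python3 -m crank '[[0,0,0,0,0,0,0],[0,0,0,0,0,0,0],[0,0,0,0,0,0,0],[0,0,0,0,0,0,0],[0,0,0,0,0,-5,0],[0,0,0,0,0,-20,0],[0,0,0,0,0,-40,0],[0,0,0,0,0,-40,0]]'
python3 -m crank '[[0,0,0,0,-40,0,0],[0,0,0,0,-40,0,0],[0,0,0,0,-40,0,0],[0,0,0,0,-40,0,0],[0,0,0,0,-40,0,0],[0,0,0,0,-20,0,0],[0,0,0,0,0,0,0],[0,0,0,0,0,0,0]]'
python3 - <<'E'
from fit import *
im=snap('top','top4.png');s=snap('scene','scene4.png')
cv2.imwrite('pics/z4.png',np.hstack([cv2.resize(im[115:175,145:205,::-1],None,fx=6,fy=6,interpolation=cv2.INTER_CUBIC),cv2.resize(s[175:235,150:210,::-1],None,fx=6,fy=6,interpolation=cv2.INTER_CUBIC)]))
E
```

```text
clock: 14.75
eef_pos: [0.65, 0.2271, 0.1094]
orientation: [-179.9, 0.0, 103.9]
wrist_force: [-0.5, -0.2, -0.4]
grip_width: 0.497
finger_force: 0.0
clock: 15.55
eef_pos: [0.4381, 0.1749, 0.1092]
orientation: [179.9, -0.0, 103.9]
wrist_force: [0.3, 0.5, -0.6]
grip_width: 0.5
finger_force: 0.0
```

View pics/z4.png

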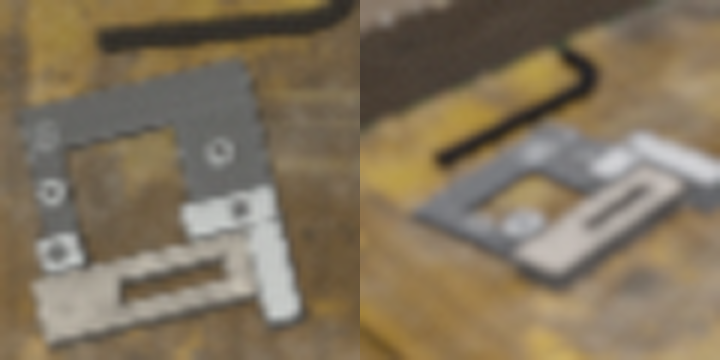

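The strap lies in the corner. In the top half its long side (40–255, 285→245) runs along both blocks and its right end (255,270) meets the stop. A small gap can't be resolved in pixels, so I'll nudge the free end and then the side with shut fingers.

```bash
python3 go.py .6273 .299 .004 103.9
```

```text
now [0.4386 0.1751 0.1088] [ 1.799e+02 -3.000e-02  1.039e+02] t 15.65 F [ 0.3 -0.4  0.7] w 0.499 ff 0.0
turn [ 0.1  -0.03 -0.  ] shift_now [ 74.9 212.7 105.2] shift_after [ 75.  212.9 104.8]
```

```bash
python3 -m crank '[[0,0,0,25,20,0,1],[0,0,0,25,20,0,1],[0,0,0,25,30,0,1],[0,0,0,0,36,0,1],[0,0,0,0,36,0,1],[0,0,0,0,36,0,1],[0,0,0,0,35,0,1],[0,0,0,0,0,0,1]]' >/dev/null
python3 -m crank '[[0,0,0,0,0,20,1],[0,0,0,0,0,25,1],[0,0,0,0,0,25,1],[0,0,0,0,0,20,1],[0,0,0,0,0,10,1],[0,0,0,0,0,3,1],[0,0,0,0,0,0,1],[0,0,0,0,0,0,1]]'
python3 go.py .6298 .2888 .004 103.9
```

```text
clock: 17.25
eef_pos: [0.6262, 0.2988, 0.0066]
orientation: [179.9, -0.0, 103.9]
wrist_force: [0.5, -0.0, -0.8]
grip_width: 0.007
finger_force: 0.0
now [0.6262 0.2988 0.0066] [ 1.7993e+02 -2.0000e-02  1.0392e+02] t 17.25 F [ 0.5 -0.  -0.8] w 0.007 ff 0.0
turn [ 0.07 -0.02  0.02] shift_now [-10.6   1.1   2.6] shift_after [-10.6   1.1   2.6]
```

```bash
python3 -m crank '[[0,0,0,-4,0,0,1],[0,0,0,-3,0,0,1],[0,0,0,-1,0,0,1],[0,0,0,-1,0,0,1],[0,0,0,-1,0,0,1],[0,0,0,-1,0,0,1],[0,0,0,0,0,0,1],[0,0,0,0,0,0,1]]'
python3 go.py .6298 .2888 .004 103.9
python3 -m crank '[[0,0,0,-1,0,0,1],[0,0,0,0,0,0,1],[0,0,0,-1,0,0,1],[0,0,0,0,0,0,1],[0,0,0,-1,0,0,1],[0,0,0,0,0,0,1],[0,0,0,0,0,0,1],[0,0,0,0,0,0,1]]'
python3 go.py .6298 .2888 .004 103.9
```

```text
clock: 18.05
eef_pos: [0.628, 0.2895, 0.0059]
orientation: [180.0, -0.1, 104.0]
wrist_force: [-1.1, 4.6, 3.6]
grip_width: 0.01
finger_force: 2.6
now [0.628  0.2895 0.0059] [ 1.7995e+02 -1.1000e-01  1.0400e+02] t 18.05 F [-1.1  4.6  3.6] w 0.01 ff 2.6
turn [ 0.05 -0.11  0.1 ] shift_now [-1.2  1.5  1.9] shift_after [-1.1  1.5  1.9]
clock: 18.85
eef_pos: [0.6281, 0.2894, 0.006]
orientation: [179.9, -0.3, 104.1]
wrist_force: [-3.4, 11.6, 0.6]
grip_width: 0.004
finger_force: 5.6
now [0.6281 0.2894 0.006 ] [179.91  -0.29 104.09] t 18.85 F [-3.4 11.6  0.6] w 0.004 ff 5.6
turn [ 0.09 -0.29  0.19] shift_now [-1.   1.5  2. ] shift_after [-1.   1.5  2. ]
```

```bash
python3 -m crank '[[0,0,0,15,0,0,1],[0,0,0,0,-25,0,1],[0,0,0,0,-20,0,1],[0,0,0,-20,0,0,1],[0,0,0,-25,0,0,1],[0,0,0,-23,0,0,1],[0,0,0,0,0,0,1],[0,0,0,0,0,0,1]]'
python3 go.py .6157 .227 .006 103.9
python3 -m crank '[[0,0,0,0,10,0,1],[0,0,0,0,4,0,1],[0,0,0,0,1,0,1],[0,0,0,0,1,0,1],[0,0,0,0,1,0,1],[0,0,0,0,1,0,1],[0,0,0,0,0,0,1],[0,0,0,0,0,0,1]]'
python3 go.py .6157 .227 .006 103.9
```

```text
clock: 19.65
eef_pos: [0.5982, 0.2222, 0.0055]
orientation: [-180.0, 0.0, 103.9]
wrist_force: [-0.5, 0.9, 0.7]
grip_width: 0.01
finger_force: 0.0
now [0.5982 0.2222 0.0055] [-1.7998e+02  3.0000e-02  1.0386e+02] t 19.65 F [-0.5  0.9  0.7] w 0.01 ff 0.0
turn [-0.02  0.03 -0.04] shift_now [ 0.5 18.2 -0.5] shift_after [ 0.5 18.2 -0.5]
clock: 20.45
eef_pos: [0.6155, 0.2269, 0.0056]
orientation: [-180.0, 0.0, 103.9]
wrist_force: [0.4, 0.0, 0.4]
grip_width: 0.007
finger_force: 0.0
now [0.6155 0.2269 0.0056] [-179.99    0.    103.93] t 20.45 F [0.4 0.  0.4] w 0.007 ff 0.0
turn [-0.01  0.    0.03] shift_now [ 0.   0.2 -0.4] shift_after [ 0.   0.2 -0.4]
```

```bash
python3 -m crank '[[0,0,0,0,1,0,1],[0,0,0,0,0,0,1],[0,0,0,0,1,0,1],[0,0,0,0,0,0,1],[0,0,0,0,1,0,1],[0,0,0,0,0,0,1],[0,0,0,0,0,0,1],[0,0,0,0,0,0,1]]'
python3 go.py .6157 .227 .006 103.9
```

```text
clock: 21.25
eef_pos: [0.6183, 0.2276, 0.0055]
orientation: [-180.0, 0.0, 103.9]
wrist_force: [-1.1, -0.4, -1.2]
grip_width: 0.004
finger_force: 0.4
now [0.6183 0.2276 0.0055] [-179.98    0.    103.93] t 21.25 F [-1.1 -0.4 -1.2] w 0.004 ff 0.4
turn [-0.02  0.    0.03] shift_now [ 0.  -2.7 -0.5] shift_after [ 0.  -2.7 -0.5]
```

```bash
python3 -m crank '[[0,0,0,0,1,0,1],[0,0,0,0,0,0,1],[0,0,0,0,1,0,1],[0,0,0,0,0,0,1],[0,0,0,0,1,0,1],[0,0,0,0,0,0,1],[0,0,0,0,0,0,1],[0,0,0,0,0,0,1]]'
python3 go.py .6157 .227 .006 103.9
```

```text
clock: 22.05
eef_pos: [0.6186, 0.2277, 0.0054]
orientation: [-179.7, 0.1, 104.0]
wrist_force: [-9.4, -1.2, 6.5]
grip_width: 0.01
finger_force: 5.4
now [0.6186 0.2277 0.0054] [-1.7972e+02  6.0000e-02  1.0396e+02] t 22.05 F [-9.4 -1.2  6.5] w 0.01 ff 5.4
turn [-0.28  0.06  0.06] shift_now [ 0.  -3.  -0.6] shift_after [ 0.  -3.  -0.6]
```

```bash
python3 -m crank '[[0,0,0,0,-10,0,1],[0,0,0,0,-5,-10,1],[0,0,0,0,0,-30,0.2],[0,0,0,0,0,-30,-0.2],[0,0,0,0,0,-10,-0.2],[0,0,0,0,0,0,-0.2],[0,0,0,0,0,0,-0.2],[0,0,0,0,0,0,-0.2]]'
python3 go.py .6472 .2351 .0045 103.9
python3 - <<'E'
from h import *
im=snap('top','top5.png');s=snap('scene','scene5.png')
E
```

```text
clock: 22.85
eef_pos: [0.6062, 0.2244, 0.0844]
orientation: [-179.9, 0.0, 103.9]
wrist_force: [-0.3, 0.8, 0.2]
grip_width: 0.472
finger_force: 0.0
now [0.6062 0.2244 0.0844] [-1.7991e+02  2.0000e-02  1.0394e+02] t 22.85 F [-0.3  0.8  0.2] w 0.472 ff 0.0
turn [-0.09  0.02  0.04] shift_now [ 0.5 42.5 79.8] shift_after [ 0.5 42.3 79.9]
```

```bash
python3 -m crank '[[0,0,0,0.5,22,0,-0.2],[0,0,0,0,20.3,0,-0.2],[0,0,0,0,0,20,-0.2],[0,0,0,0,0,20,-0.2],[0,0,0,0,0,20,-0.2],[0,0,0,0,0,12,-0.2],[0,0,0,0,0,6,-0.2],[0,0,0,0,0,1.5,-0.2]]' 
python3 go.py .6472 .2351 .0045 103.9
python3 -m crank '[[0,0,0,0,0,0,1],[0,0,0,0,0,0,1],[0,0,0,0,0,0,1],[0,0,0,0,0,0,1],[0,0,0,0,0,0,1],[0,0,0,0,0,0,1],[0,0,0,0,0,0,1],[0,0,0,0,0,0,1]]' 25
python3 go.py .6472 .2351 .0045 103.9
```

```text
clock: 23.75
eef_pos: [0.6474, 0.2355, 0.0053]
orientation: [-179.9, 0.0, 103.9]
wrist_force: [-0.3, -0.2, -0.0]
grip_width: 0.6
finger_force: 0.0
now [0.6474 0.2355 0.0053] [-1.7994e+02  1.0000e-02  1.0395e+02] t 23.75 F [-0.3 -0.2 -0. ] w 0.6 ff 0.0
turn [-0.06  0.01  0.05] shift_now [-0.3 -0.3  0.8] shift_after [-0.3 -0.3  0.8]
clock: 24.55
eef_pos: [0.6472, 0.2353, 0.0067]
orientation: [-180.0, 0.0, 103.9]
wrist_force: [-4.1, -1.1, 6.0]
grip_width: 0.318
finger_force: 25.0
now [0.6472 0.2353 0.0067] [-1.7995e+02  2.0000e-02  1.0393e+02] t 24.55 F [-4.1 -1.1  6. ] w 0.318 ff 25.0
turn [-0.05  0.02  0.03] shift_now [-0.2 -0.   2.2] shift_after [-0.2 -0.   2.2]
```

```bash
python3 -m crank '[[0,0,0,0,0,-5,1],[0,0,0,0,0,-10,1],[0,0,0,0,0,-20,1],[0,0,0,0,0,-25,1],[0,0,0,0,0,-25,1],[0,0,0,0,0,-15,1],[0,0,8.5,0,0,0,1],[0,0,8.5,0,0,0,1]]' 
python3 go.py .625 -.1845 .1 86.3
```

```text
clock: 25.35
eef_pos: [0.6482, 0.2352, 0.1071]
orientation: [179.9, -0.0, 86.6]
wrist_force: [-0.7, 0.9, -2.5]
grip_width: 0.323
finger_force: 25.0
now [0.6482 0.2352 0.1071] [ 1.7993e+02 -5.0000e-02  8.6570e+01] t 25.35 F [-0.7  0.9 -2.5] w 0.323 ff 25.0
turn [ 0.07 -0.05  0.27] shift_now [-420.4    1.9    6.7] shift_after [-420.4    3.9    7.1]
```

```bash
python3 -m crank '[[0,0,0.3,-15,0,0,1],[0,0,0,-25,0,0,1],[0,0,0,-35,0,0,1],[0,0,0,-35,0,0,1],[0,0,0,-35,0,0,1],[0,0,0,-35,0,0,1],[0,0,0,-35,0,0,1],[0,0,0,-35,0,0,1]]' >/dev/null
python3 -m crank '[[0,0,0,-35,0,0,1],[0,0,0,-35,0,0,1],[0,0,0,-35,0,0,1],[0,0,0,-30,2,0,1],[0,0,0,-22,2,0,1],[0,0,0,-13,0,0,1],[0,0,0,0,0,0,1],[0,0,0,0,0,0,1]]' 
python3 go.py .625 -.1845 .036 86.3
python3 - <<'E'
from h import *
s=snap('scene','scene6.png');t=snap('top','top6.png')
cv2.imwrite('pics/z6.png',np.hstack([cv2.resize(t[135:205,285:355,::-1],None,fx=5.5,fy=5.5,interpolation=cv2.INTER_CUBIC),cv2.resize(s[130:200,255:325,::-1],None,fx=5.5,fy=5.5,interpolation=cv2.INTER_CUBIC)]))
E
```

```text
clock: 26.95
eef_pos: [0.6269, -0.1833, 0.106]
orientation: [-180.0, -0.0, 86.7]
wrist_force: [-0.5, 0.4, -3.7]
grip_width: 0.321
finger_force: 25.0
now [ 0.6269 -0.1833  0.106 ] [-1.7998e+02 -4.0000e-02  8.6720e+01] t 26.95 F [-0.5  0.4 -3.7] w 0.321 ff 25.0
turn [-0.02 -0.04  0.42] shift_now [-1.4 -1.8 70. ] shift_after [-1.4 -1.8 70. ]
```

View pics/z6.png

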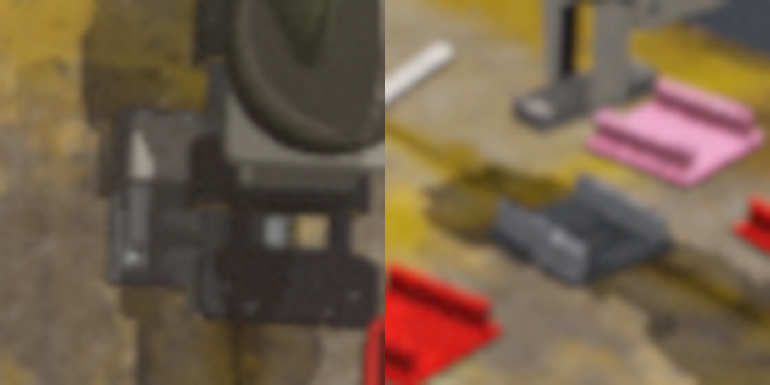

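The strap is held level above the grey stand: scene half, strap end (540,110) and stand (580,240). I lower with the correction applied.

```bash
python3 -m crank '[[0,0,0.4,-1.4,-1.8,15,1],[0,0,0,0,0,15,1],[0,0,0,0,0,15,1],[0,0,0,0,0,12,1],[0,0,0,0,0,8,1],[0,0,0,0,0,4,1],[0,0,0,0,0,0,1],[0,0,0,0,0,0,1]]' 
python3 go.py .625 -.1845 .033 86.3
python3 -m crank '[[0,0,0,0,0,1,1],[0,0,0,0,0,1,1],[0,0,0,0,0,0.7,1],[0,0,0,0,0,0.5,1],[0,0,0,0,0,0.5,1],[0,0,0,0,0,0,1],[0,0,0,0,0,0,1],[0,0,0,0,0,0,1]]' 
python3 go.py .625 -.1845 .033 86.3
```

```text
clock: 27.85
eef_pos: [0.6256, -0.1854, 0.0374]
orientation: [180.0, 0.0, 86.2]
wrist_force: [0.8, -0.2, -2.7]
grip_width: 0.319
finger_force: 25.0
now [ 0.6256 -0.1854  0.0374] [179.97   0.    86.23] t 27.85 F [ 0.8 -0.2 -2.7] w 0.319 ff 25.0
turn [ 0.03  0.   -0.07] shift_now [ 0.8 -0.6  4.4] shift_after [ 0.8 -0.6  4.4]
clock: 28.65
eef_pos: [0.6253, -0.1853, 0.0334]
orientation: [-180.0, 0.0, 86.2]
wrist_force: [0.1, -0.2, -3.0]
grip_width: 0.32
finger_force: 25.0
now [ 0.6253 -0.1853  0.0334] [-180.      0.     86.24] t 28.65 F [ 0.1 -0.2 -3. ] w 0.32 ff 25.0
turn [-0.    0.   -0.06] shift_now [ 0.8 -0.3  0.4] shift_after [ 0.8 -0.3  0.4]
```

```bash
python3 -m crank '[[0,0,0,0.6,0,0.6,1],[0,0,0,0,0,0,1],[0,0,0,0,0,0.6,1],[0,0,0,0,0,0,1],[0,0,0,0,0,0.6,1],[0,0,0,0,0,0,1],[0,0,0,0,0,0,1],[0,0,0,0,0,0,1]]' 
python3 go.py .625 -.1845 .033 86.3
```

```text
clock: 29.45
eef_pos: [0.6254, -0.1847, 0.0326]
orientation: [180.0, 0.0, 86.2]
wrist_force: [-2.8, 0.4, 10.1]
grip_width: 0.317
finger_force: 25.0
now [ 0.6254 -0.1847  0.0326] [1.7998e+02 2.0000e-02 8.6230e+01] t 29.45 F [-2.8  0.4 10.1] w 0.317 ff 25.0
turn [ 0.02  0.02 -0.07] shift_now [ 0.2 -0.4 -0.4] shift_after [ 0.2 -0.4 -0.4]
```

```bash
python3 -m crank '[[0,0,0,0,0,-0.8,1],[0,0,0,0,0,0,0],[0,0,0,0,0,0,0],[0,0,0,0,0,0,0],[0,0,0,0,0,0,0],[0,0,0,0,0,-10,0],[0,0,0,0,0,-30,0],[0,0,0,0,0,-40,0]]'
python3 -m crank '[[0,0,0,0,-20,-20,0],[0,0,0,20,-30,0,0],[0,0,0,40,-30,0,0],[0,0,0,40,-30,0,0],[0,0,0,40,-20,0,0],[0,0,0,40,0,0,0],[0,0,0,20,0,0,0],[0,0,0,0,0,0,0]]'
python3 - <<'E'
from fit import *
t=snap('top','top7.png')
t=cv2.imread('pics/top7.png');s=snap('scene','scene7.png')[:,:,::-1]
cv2.imwrite('pics/z7.png',np.hstack([cv2.resize(t[140:200,290:350],None,fx=6.5,fy=6.5,interpolation=cv2.INTER_CUBIC),cv2.resize(s[135:195,260:320],None,fx=6.5,fy=6.5,interpolation=cv2.INTER_CUBIC)]))
p=(.6254,-.1847,-3.7)
a=np.radians(p[2]);c,q=np.cos(a),np.sin(a)
print(fit(t,'top','strap',p,26), fit(t,'top','stand',p))
E
```

```text
clock: 30.25
eef_pos: [0.6243, -0.1844, 0.1123]
orientation: [-179.8, -0.0, 86.3]
wrist_force: [0.5, -0.7, -0.1]
grip_width: 0.502
finger_force: 0.0
clock: 31.05
eef_pos: [0.5092, 0.027, 0.1334]
orientation: [179.9, -0.1, 86.5]
wrist_force: [-0.0, -0.4, -0.0]
grip_width: 0.498
finger_force: 0.0
(array([ 0.6288, -0.1877, -4.4579]), np.float64(-0.418)) (array([ 0.6251, -0.1853, -3.542 ]), np.float64(-0.588))
```

View pics/z7.png

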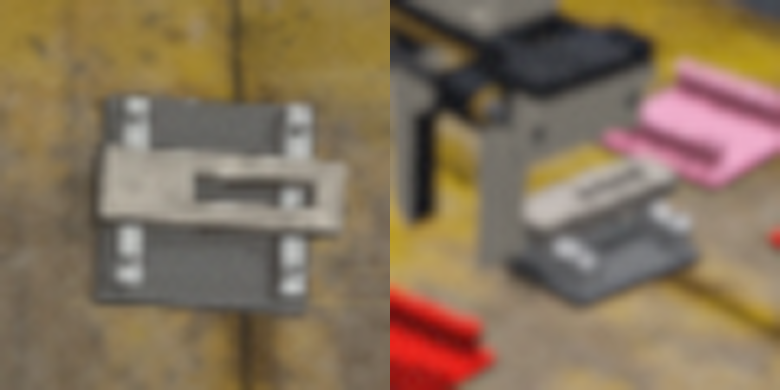

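The top half shows the strap on both rails, parallel to the sole, apparently shifted a little right (centre (223,190) against the rails' middle (212,195)). Part of that is parallax. I'll measure it with the rails masked out.

```bash
sed -i "s/def fit(im,cam,name,p0,dz=0,pad=8):/def fit(im,cam,name,p0,dz=0,pad=8,ign=None):/; s/        k=k>0;return/        k=(k>0)\&~IG;return/; s/^    best=None/    IG=np.zeros((h,w),bool)\n    if ign is not None:\n        z=M['stand'][1];IG=ren(ign,[box(-44,44,-42,-26),box(-44,44,26,42)])>5;z=M[name][1]+dz\n    best=None/" fit.py
python3 - <<'E'
from fit import *
t=cv2.imread('pics/top7.png')
st=(.6251,-.1853,-3.6)
for pad in (4,6,8):
  r,f=fit(t,'top','strap',(.6254,-.186,-3.7),26,pad,st);d=(r[:2]-st[:2])*1e3;a=np.radians(st[2])
  print(pad,r,f,'in stand frame',np.round([np.cos(a)*d[0]+np.sin(a)*d[1],-np.sin(a)*d[0]+np.cos(a)*d[1]],1),'dyaw',r[2]-st[2])
print(env.state()['clock'])
E
```

```text
4 [ 0.625  -0.1864 -4.8473] -0.731 in stand frame [-0.  -1.1] dyaw -1.2472999999999996
6 [ 0.6252 -0.1857 -4.5994] -0.682 in stand frame [ 0.1 -0.4] dyaw -0.9994000000000001
8 [ 0.6262 -0.1854 -1.0552] -0.608 in stand frame [ 1.1 -0. ] dyaw 2.5448000000000004
31.15
```

```bash
python3 - <<'E'
from fit import *
from scipy.ndimage import gaussian_filter1d as gf
t=cv2.imread('pics/top7.png').astype(np.float32);st=(.6251,-.1853,-3.6);a=np.radians(st[2]);c,s=np.cos(a),np.sin(a)
def prof(pts,z):
    P=[(st[0]+(c*x-s*y)/1e3,st[1]+(s*x+c*y)/1e3,z) for x,y in pts]
    u=proj('top',P).astype(np.float32).reshape(-1,1,2);return cv2.remap(t,u,None,cv2.INTER_CUBIC)[:,0].min(1)
def edge(pts,v,z,sg):
    g=gf(prof(pts,z),4,order=1)*sg;return v[g.argmax()],g.max()
v=np.arange(-9,9.01,.25)
for sg,x0 in ((1,-15),(-1,15)):
    E=[(y,)+edge([(x0+d,y) for d in v],v,.042,sg) for y in (-22,-18,-14,-10,-5,0,5,10,14,18,22)]
    print('side',x0,[e[1] for e in E],np.round(np.degrees(np.arctan(np.polyfit([e[0] for e in E],[e[1] for e in E],1)[0])),2),np.median([e[1] for e in E]))
for sg,y0 in ((1,-50),(-1,50)):
    E=[edge([(x,y0+d) for d in v],v,.042,sg)[0] for x in (-10,-7,-4,0,4,7,10)];print('end',y0,E,np.median(E))
for yc in (-34,34):
  for sg,o in ((1,-5),(-1,5)):
    E=[edge([(x,yc+o+d) for d in np.arange(-5,5.1,.25)],np.arange(-5,5.1,.25),.026,sg)[0] for x in (-36,-32,-28,-24,24,28,32,36)];print('rail',yc,o,E,np.median(E))
for sg,x0 in ((1,-40),(-1,40)):
    print('railend',x0,[edge([(x0+d,y) for d in v],v,.026,sg)[0] for y in (-36,-34,-32,32,34,36)])
E
```

```text
side -15 [np.float64(-0.75), np.float64(-0.25), np.float64(0.0), np.float64(0.0), np.float64(0.0), np.float64(0.25), np.float64(0.0), np.float64(0.0), np.float64(0.0), np.float64(-0.25), np.float64(-0.25)] 0.28 0.0
side 15 [np.float64(0.0), np.float64(-0.25), np.float64(-0.75), np.float64(-1.0), np.float64(-1.0), np.float64(-1.25), np.float64(-0.25), np.float64(0.0), np.float64(0.25), np.float64(0.0), np.float64(-0.5)] 0.54 -0.25
end -50 [np.float64(0.0), np.float64(0.25), np.float64(0.0), np.float64(0.0), np.float64(-0.5), np.float64(-0.75), np.float64(-1.5)] 0.0
end 50 [np.float64(-0.25), np.float64(-0.25), np.float64(-0.25), np.float64(0.0), np.float64(-1.0), np.float64(-1.5), np.float64(-1.5)] -0.25
rail -34 -5 [np.float64(0.0), np.float64(-0.25), np.float64(0.5), np.float64(0.5), np.float64(-0.5), np.float64(-0.75), np.float64(-0.5), np.float64(-0.25)] -0.25
rail -34 5 [np.float64(-0.25), np.float64(-0.25), np.float64(0.25), np.float64(0.25), np.float64(0.5), np.float64(1.25), np.float64(0.5), np.float64(-0.5)] 0.25
rail 34 -5 [np.float64(-0.25), np.float64(-0.25), np.float64(0.0), np.float64(0.5), np.float64(-0.25), np.float64(-0.5), np.float64(0.0), np.float64(0.5)] -0.125
rail 34 5 [np.float64(0.0), np.float64(0.0), np.float64(-0.5), np.float64(0.0), np.float64(-0.25), np.float64(-0.25), np.float64(-0.5), np.float64(-0.75)] -0.25
railend -40 [np.float64(1.0), np.float64(0.5), np.float64(0.5), np.float64(1.25), np.float64(1.25), np.float64(1.25)]
railend 40 [np.float64(1.0), np.float64(1.25), np.float64(1.25), np.float64(-0.25), np.float64(-0.25), np.float64(-0.25)]
```

The strap sits within about 1 mm and 1° of centred and square on the rails, and the robot is clear of everything.

```bash
python3 -c "
from rig import env
print(env.sign_off())"
```

```text
the job is handed in; nothing more can be done
None
```

The strap was pressed home in the corner fence (rigid contact on both faces, about 12 N at most), released, then picked up and laid across the marking stand, measured within about 1 mm and 1° of centred and square; the job was handed in at about 31 s.

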